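# Pop and open the wide parts case

## Task

Two blue parts cases stand on the repair bench. Press the release tab at the front of the wider one with a fingertip, let its lid spring up by itself, then push that lid right back until it rests fully open on its stop. Grasp and lift nothing: both cases and the things around them stay where they are, and the narrower case stays shut.

Things in the scene. Friction and masses are not known exactly. Their poses are not given: they have to be found in the camera images.
- case_wide: the WIDER of two low blue parts cases with grey lids, 170 mm wide (its y), 110 mm deep (its x), 51 mm tall with lid shut, standing loose on the bench. Origin: centre of its underside. Its x axis points from the front (latch side, towards the robot at yaw 0) to the back (hinge side), z up.
- lid_wide (a joint): angle of that case's lid (rad): 0 to 0.02 shut and latched, about 0.6 where its spring leaves it once released, 1.9 fully open, leaning back on its stop. Shut, the lid is held by the latch. Below about 1.57 (upright) a raised lid sinks back to about 0.6 when let go; beyond upright it falls open by itself to 1.9. Lid 0.12 kg, moved by 1 to 2 N at its front edge.
- tab_wide (a joint): angle of that case's black release tab (rad): 0 at rest, 0.32 pressed to its stop. The plate tips down at its front end; the lid is let go at about 0.18 (about 3 N at the press point); the stop is reached at about 4.5 N.
- tab_wide_press (a point): press point of the wider case's release tab: on top of a black thumb plate (26 mm wide, 40 mm deep) that sticks out at the middle of the front of the case, 94 mm in front of the case's centre and 41 mm above the bench; pressed straight down it goes 9 mm to the stop. The plate reaches from 12 mm in front of this point to 27 mm behind it, where an upright hook (26 mm wide, 17 mm higher than the plate) holds the lid. The tab springs back when let go.
- lid_wide_edge (a point): middle of the front edge of the wider case's lid (half-way through its thickness). The lid is a flat plate 110 mm long from hinge to this edge, 170 mm wide, 5 mm thick; a nib under the hook sticks out 5 mm farther, over the middle 26 mm. The point moves with the lid; shut, it is 48.5 mm above the bench.
- lid_wide_hinge (a point): middle of the hinge line of the wider case's lid, at the back edge of the case, 55 mm behind its centre and 46 mm above the bench (the lid's underside). The hinge line runs along the case's y. Axes turn with the lid: x along the lid away from its front edge, z out of its top face.
- case_narrow: the NARROWER of two low blue parts cases with grey lids, 85 mm wide (its y), 110 mm deep (its x), 51 mm tall with lid shut, standing loose on the bench. Origin: centre of its underside. Its x axis points from the front (latch side, towards the robot at yaw 0) to the back (hinge side), z up.
- lid_narrow (a joint): angle of that case's lid (rad): 0 to 0.02 shut and latched, about 0.6 where its spring leaves it once released, 1.9 fully open, leaning back on its stop. Shut, the lid is held by the latch. Below about 1.57 (upright) a raised lid sinks back to about 0.6 when let go; beyond upright it falls open by itself to 1.9. Lid 0.12 kg, moved by 1 to 2 N at its front edge.
- tab_narrow (a joint): angle of that case's black release tab (rad): 0 at rest, 0.32 pressed to its stop. The plate tips down at its front end; the lid is let go at about 0.18 (about 3 N at the press point); the stop is reached at about 4.5 N.
- grease_pot: bystander: white pot with black lid, diameter 44 mm, 55 mm tall, loose; origin at the centre of its underside
- spanner: bystander: steel spanner, 160 mm long, lying flat and loose along its own x; origin at about its middle, on the bench
- bell: bystander: chromed bicycle bell, diameter 56 mm, 38 mm tall, loose; origin at the centre of its underside
- sprocket: bystander: dark steel sprocket lying flat, diameter 84 mm, 10 mm thick, loose; origin at the centre of its underside
Things that resemble listed ones, but are neither listed nor needed, are in the scene too. Leave any white look-alike of the case_narrow alone.

How it is judged:
By the outcome, as a careful person would: the job done as asked, in the order asked, and still so for the second after the job is handed in, with the robot touching nothing.
It also fails if it takes over 43 s, if anything falls off the work surface, if the arm or the gripper's body presses on something with over 40 N, if the wrist force passes 120 N, or if a joint passes its speed limit or range.

## Robot

A 6-joint arm with a two-finger parallel gripper is mounted at the origin on the work surface. World frame = base frame: x ahead of the robot, y to its left, z up, the work surface at z = 0. Lengths are in mm, angles in rad, forces in N, time in s.
With the tool pointing down it reaches from about 275 to 725 mm from the base axis. Payload 5.6 kg.
Tool frame: the origin (TCP) lies between the finger pads; the fingertips stand bot.finger_overhang ahead of it and the grasp point (between the pads) lies 8 mm behind it (bot.finger_overhang is the distance from the TCP to the fingertips, in mm); z points along the fingers, y is the direction in which the jaws open and shut (so a half turn about z gives the same grasp; the last joint's range is limited). The gripper opens to 85 mm and grips with 20 to 120 N. Pads are 22 mm wide; open, the fingers measure 114 mm over their backs; the gripper's body (76 mm by 85 mm) begins 54 mm behind the grasp point. The pads swing forward as they close: fully open they stand 13 mm farther back than shut.
Start: joints at [1.601, 0.255, 0.108, 0, -1.424, -0.285], TCP at [138.601, 532.243, 242.283] pointing down, gripper open.
Joint ranges: [-2.95, 2.95], [-1.21, 1.97], [-1.09, 1.5], [-2.87, 1.71], [-2.94, -0.07], [-3.05, 3.05]. Speed limits (rad/s): [2.57, 2.57, 3.14, 3.14, 3.14, 3.14].

## Interface

Orientations are given as a unit quaternion [w, x, y, z].
In Python, from station import state, optics, workorder, bot gives the robot as it stands. The module is installed in compiled form; this text tells all that it offers.
- The arm moves only by the tool play_rows, never from a script. Its argument "moves" is a list of rows, each a list of 5 numbers: the shift along the tool's x, y, z in m, then the turn about the tool's z in rad, then the finger opening in m, from 0 to 0.0854. A call has 1 to 12 rows; each row is the pose to reach, as a shift and turn from the pose measured when the call began, along the tool's axes at that moment; what a row does not reach only later rows make up. A row lasts 1/8 s, in which the tool goes at most 62.5 mm and 10.7 degrees, less where a joint would pass 70% of its speed; a pose out of reach is approached as far as the arm can. A call with a gripper value outside its range is refused whole. The fingers move at their own pace and stop on an object; the grip force is fixed at half the most. Time passes only in rows, so rows that repeat a pose let the fingers close. It gives the time, the measured TCP pose, the force and the opening at its end, in the units of the state.
- state(): the state, without advancing time (a new reading comes with each control period).
- optics.grab_frame(name): name is "side" or "top" or "wrist"; returns the picture (420x560x3 uint8, red, green, blue); there is no depth.
- optics.camera_info(name): a dict with "intrinsics" (3x3 intrinsics, pixels), "R" (3x3) and "t" (3): a world point X has camera coordinates R X + t. Camera axes: x right, y down, z forward; pixel columns grow to the right and rows downward; lengths in mm; the calibration is good to about 2 mm. The wrist camera is an equidistant fisheye: a pixel r from the principal point sees the ray r / f radians off the axis. A picture is of the moment at which its call begins: read the wrist's pose just before it. camera_info takes no time and is no camera call; for the wrist camera it gives the pose at the moment of the call.
- workorder.hand_in(): hands the job in, once; it reports no verdict.
Trained networks look in the newest picture that a camera, given by its name, has taken for a name from the list of things; names that differ only in an ending like _2 or _b are one class to them, and where a whole thing is asked for, a point or a joint stands for the part that bears it (a point fixed in the world has none). Each returns a list of dicts, best first, with "confidence" (0 to 1); they miss things now and then, are a little off and sometimes report something else, mostly with a low value. They report only what shows in the picture. A call takes as long as a camera call. They do not tell look-alikes from the thing itself.
- optics.outline_of(camera, label): "mask" (420x560 bool, what is visible of it) and "box" ([centre column, centre row, width, height] in pixels, round what is visible of it).
The state is a dict: "t": time; "joint_pos": joint angles; "dq": joint speeds; "effort": joint torques, N m; "position": TCP position; "tool_rot": TCP orientation; "contact_force": force on the tool from outside, world axes, zero at the start; "ft_torque": the same for the moment, N m; "gripper_width": finger opening in mm.
Only numpy, scipy, OpenCV 4.12 (cv2) and the standard library are available. Lean on these libraries where they do the work, as an engineer would, in place of code of your own. Each camera call takes 0.05 s, during which the arm holds its last target.

## Working session

There is one attempt and no reset: what is moved stays moved. The work goes in short steps, Python scripts to look and compute and a tool call to move; the robot and the scene stay as the last step left them, time stands still between calls to the robot, and variables do not carry over. Pictures are saved under pics/ and viewed, and the job is handed in when it is done.

Besides the shell and the picture viewer there is one more tool, called after "Emit:" by a JSON object that holds its "api" and its "payload", one argument or row to a line. play_rows: Moves the arm, as the interface text tells. Its arguments: {"type":"object","properties":{"moves":{"type":"array","items":{"type":"array","items":{"type":"number"}}}},"required":["moves"]}

```bash
mkdir -p pics; ls; python3 - <<'E'
from station import state, optics, workorder, bot
import cv2
print(state()); print(bot.finger_overhang)
for n in ("side","top","wrist"):
    im=optics.grab_frame(n); cv2.imwrite(f"pics/{n}0.png",im[:,:,::-1])
    c=optics.camera_info(n); print(n,c)
E
```

```text
pics
{'t': 0.0, 'joint_pos': array([ 1.60057299e+00,  2.55714600e-01,  1.07013702e-01, -4.69942000e-04,
       -1.42389113e+00, -2.84618669e-01]), 'dq': array([-0.00114734, -0.00066942,  0.0016173 ,  0.00048911, -0.0004512 ,
        0.00090368]), 'effort': array([ 4.75569159e-04, -3.86624050e+01,  2.37934899e+01,  5.36482349e+00,
       -6.22356398e-03, -9.62522051e-06]), 'position': array([138.4653103 , 531.7980876 , 241.41721669]), 'tool_rot': array([ 9.23163342e-04,  9.91888098e-01, -1.27110746e-01, -8.89841083e-05]), 'contact_force': array([ 1.01296135, -0.22186944,  0.6045188 ]), 'ft_torque': array([0.01407075, 0.03458588, 0.03554969]), 'gripper_width': 85.56973711581779}
11.0
side {'intrinsics': array([[460.89084022,   0.        , 281.77030541],
       [  0.        , 460.89084022, 207.08956692],
       [  0.        ,   0.        ,   1.        ]]), 'R': array([[ 0.91789577, -0.39678967,  0.00503212],
       [-0.26725068, -0.62750701, -0.73130844],
       [ 0.29333332,  0.66992008, -0.68202833]]), 't': array([-508.90528167,  192.94369762, 1049.75757858])}
top {'intrinsics': array([[495.6530221 ,   0.        , 272.95298582],
       [  0.        , 495.6530221 , 203.68056747],
       [  0.        ,   0.        ,   1.        ]]), 'R': array([[-2.61366568e-02, -9.99658005e-01, -8.65284319e-04],
       [-9.95519581e-01,  2.61071192e-02, -9.08800462e-02],
       [ 9.08715557e-02, -1.51389310e-03, -9.95861471e-01]]), 't': array([   9.75578436,  539.51778964, 1514.6517973 ])}
wrist {'intrinsics': array([[325.1922621 ,   0.        , 276.53248137],
       [  0.        , 325.1922621 , 213.72248858],
       [  0.        ,   0.        ,   1.        ]]), 'R': array([[-2.51423407e-01, -9.67877162e-01,  2.62724663e-04],
       [-9.19676383e-01,  2.38986968e-01,  3.11577566e-01],
       [-3.01631598e-01,  7.80962713e-02, -9.50220686e-01]]), 't': array([548.60085912, -39.15367272, 380.98638637])}
```

View pics/side0.png

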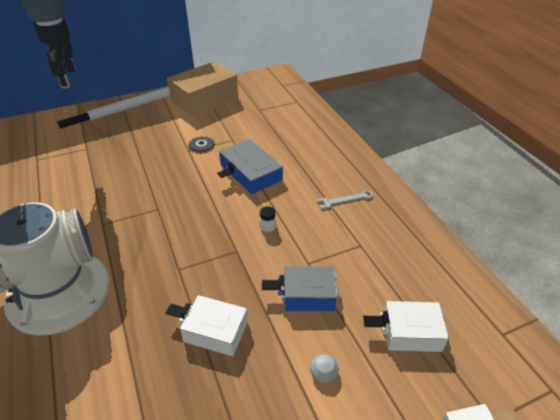

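View pics/top0.png

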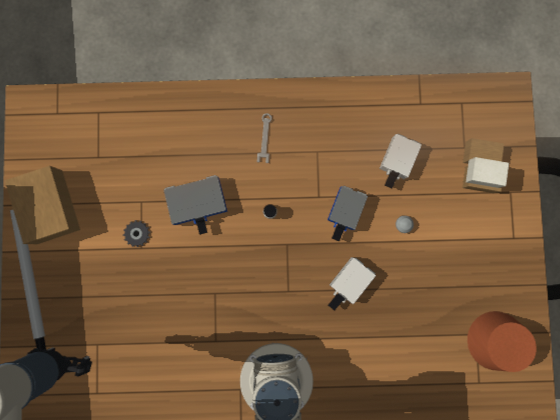

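View pics/wrist0.png

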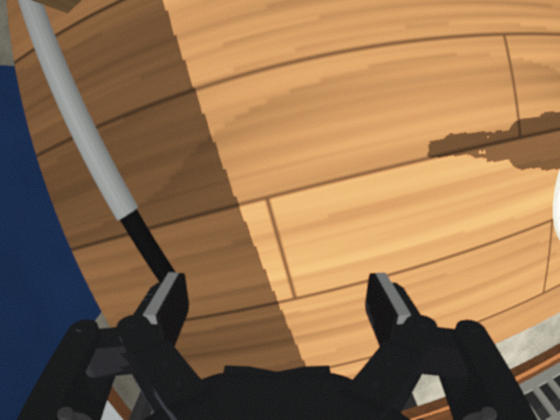

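```bash
cat > h.py <<'E'
import numpy as np, cv2
from station import state, optics, workorder, bot
def proj(c,X):
    X=np.atleast_2d(X); p=X@c["R"].T+c["t"]; K=c["intrinsics"]
    return (p[:,:2]/p[:,2:])*K[0,0]+K[:2,2]
def back(c,uv,z):
    uv=np.atleast_2d(uv).astype(float);K=c["intrinsics"]
    d=np.c_[(uv-K[:2,2])/K[0,0],np.ones(len(uv))]@c["R"]; o=-c["R"].T@c["t"]
    return o+d*((z-o[2])/d[:,2])[:,None]
E
python3 - <<'E'
from h import *
for cam in("top","side"):
    im=optics.grab_frame(cam); c=optics.camera_info(cam)
    for l in ("case_wide","lid_wide","tab_wide","case_narrow","lid_narrow"):
        for r in optics.outline_of(cam,l)[:6]:
            m=r["mask"]; print(cam,l,round(r["confidence"],2),np.round(r["box"]),m.sum())
            if l in("lid_wide","tab_wide") and r["confidence"]>.3:
                cs,_=cv2.findContours(m.astype(np.uint8),cv2.RETR_EXTERNAL,cv2.CHAIN_APPROX_NONE)
                k=max(cs,key=len)[:,0]; z=51 if l=="lid_wide" else 41
                W=back(c,k,z)[:,:2].astype(np.float32); q=cv2.minAreaRect(W); print("   ",q)
    if cam=="top":
        cr=im[160:250,110:400]; cv2.imwrite("pics/tc.png",cv2.resize(cr,None,fx=2.7,fy=2.7,interpolation=2)[:,:,::-1])
    else:
        cr=im[120:260,170:310]; cv2.imwrite("pics/sc.png",cv2.resize(cr,None,fx=4,fy=4,interpolation=2)[:,:,::-1])
E
```

```text
top case_wide 0.61 [196. 203.  65.  63.] 2315
top lid_wide 0.68 [194. 201.  59.  42.] 1979
    ((555.8906860351562, 236.63504028320312), (113.92658996582031, 170.80860900878906), 12.323416709899902)
top tab_wide 0.43 [200. 225.   9.  18.] 126
    ((479.6864013671875, 218.42276000976562), (47.70542907714844, 26.041913986206055), 17.656808853149414)
top case_narrow 0.95 [351. 283.  41.  53.] 1327
top case_narrow 0.89 [348. 214.  38.  52.] 1233
top case_narrow 0.76 [400. 161.  43.  62.] 1312
top case_narrow 0.17 [199. 226.   9.  16.] 120
top lid_narrow 0.91 [354. 281.  45.  44.] 1066
top lid_narrow 0.8 [401. 155.  38.  38.] 938
top lid_narrow 0.55 [349. 208.  36.  44.] 978
top lid_narrow 0.41 [192. 200.  60.  48.] 1946
top lid_narrow 0.39 [337. 231.  13.  14.] 157
side case_wide 0.86 [252. 167.  65.  60.] 2200
side lid_wide 0.76 [249. 161.  64.  40.] 1435
    ((554.0277709960938, 236.47402954101562), (114.84114837646484, 180.81593322753906), 12.614217758178711)
side lid_wide 0.52 [203. 144.  30.  16.] 348
    ((445.10125732421875, 359.1902770996094), (77.42617797851562, 79.1852035522461), 67.04380798339844)
side tab_wide 0.57 [227. 168.  18.  16.] 148
    ((480.5954284667969, 220.80545043945312), (68.2410659790039, 36.74946594238281), 36.00071334838867)
side case_narrow 0.91 [302. 289.  78.  46.] 2560
side case_narrow 0.7 [207. 325.  80.  62.] 3163
side case_narrow 0.68 [405. 328.  89.  45.] 3233
side lid_narrow 0.95 [213. 321.  63.  43.] 1930
side lid_narrow 0.83 [312. 283.  51.  33.] 1623
side lid_narrow 0.81 [416. 320.  60.  36.] 1955
```

View pics/tc.png

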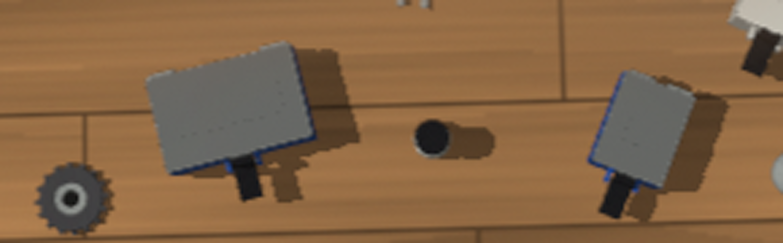

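View pics/sc.png

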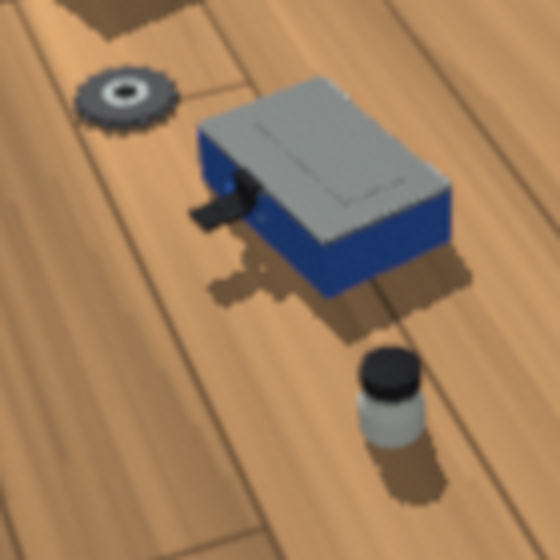

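```bash
cat >> h.py <<'E'
from scipy.spatial.transform import Rotation as Ro
def tool():
    s=state(); q=s["tool_rot"]; return s,Ro.from_quat(np.r_[q[1:],q[0]])
def delta(target,yaw=None):
    s,R=tool(); d=R.inv().apply(np.array(target)-s["position"])/1000
    x=R.apply([1,0,0]); a=np.arctan2(x[1],x[0])
    return np.round(d,4), (None if yaw is None else round(-(yaw-a),4)), s["position"]
E
python3 - <<'E'
from h import *
print(delta([461,216,150],np.radians(12.4)))
E
```

```text
(array([0.3917, 0.2248, 0.0923]), np.float64(-0.4712), array([138.59644984, 532.23906747, 242.27517416]))
```

Emit:
{"api": "play_rows", "payload": {
  "moves": [
    [0.3917,0.2248,0.0923,-0.471,0],
    [0.3917,0.2248,0.0923,-0.471,0],
    [0.3917,0.2248,0.0923,-0.471,0],
    [0.3917,0.2248,0.0923,-0.471,0],
    [0.3917,0.2248,0.0923,-0.471,0],
    [0.3917,0.2248,0.0923,-0.471,0],
    [0.3917,0.2248,0.0923,-0.471,0],
    [0.3917,0.2248,0.0923,-0.471,0],
    [0.3917,0.2248,0.0923,-0.471,0],
    [0.3917,0.2248,0.0923,-0.471,0],
    [0.3917,0.2248,0.0923,-0.471,0],
    [0.3917,0.2248,0.0923,-0.471,0]
  ]
}}

```text
t: 2.25
position: [460.6, 216.7, 150.3]
tool_rot: [-0.0, 0.994, 0.109, 0.0]
contact_force: [-0.5, -0.6, 0.4]
gripper_width: -0.3
```

```bash
python3 - <<'E'
from h import *
s=state();print(s["position"],s["tool_rot"],s["gripper_width"],s["contact_force"])
c=optics.camera_info("wrist"); im=optics.grab_frame("wrist").copy()
def fish(X):
    p=np.atleast_2d(X)@c["R"].T+c["t"];K=c["intrinsics"]
    r=np.hypot(p[:,0],p[:,1]);th=np.arctan2(r,p[:,2]);return p[:,:2]/r[:,None]*(th*K[0,0])[:,None]+K[:2,2]
a=np.radians(12.4);C=np.array([555,236.5]);ex=np.array([np.cos(a),np.sin(a)]);ey=np.array([-ex[1],ex[0]])
def P(x,y,z):return np.r_[C+x*ex+y*ey,z]
pts=[P(-55,85,51),P(-55,-85,51),P(55,85,51),P(55,-85,51),P(-94,0,41),P(-106,13,41),P(-106,-13,41),P(-67,13,58),P(-67,-13,58)]
for u in fish(pts): cv2.circle(im,tuple(int(v) for v in np.round(u)),3,(255,0,0),-1)
cv2.imwrite("pics/w1.png",im[:,:,::-1])
im=optics.grab_frame("side").copy(); c2=optics.camera_info("side")
for u in proj(c2,pts): cv2.circle(im,tuple(int(v) for v in np.round(u)),1,(255,0,0),-1)
cv2.imwrite("pics/s1.png",cv2.resize(im[60:240,130:330],None,fx=3,fy=3)[:,:,::-1])
E
```

```text
[460.63770078 216.68180446 150.29957137] [-1.78391744e-04  9.94085739e-01  1.08597671e-01  2.41410264e-04] -0.2521922989557665 [-0.46314429 -0.60651832  0.43162995]
```

View pics/w1.png

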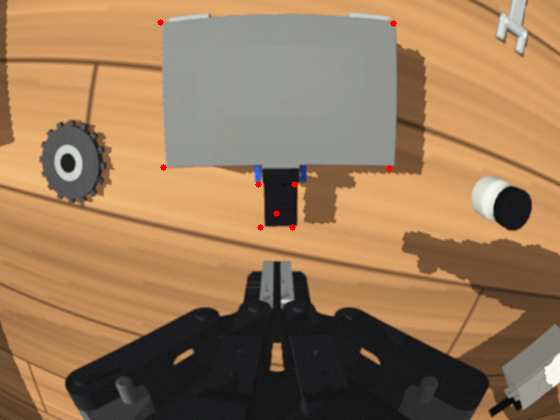

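View pics/s1.png

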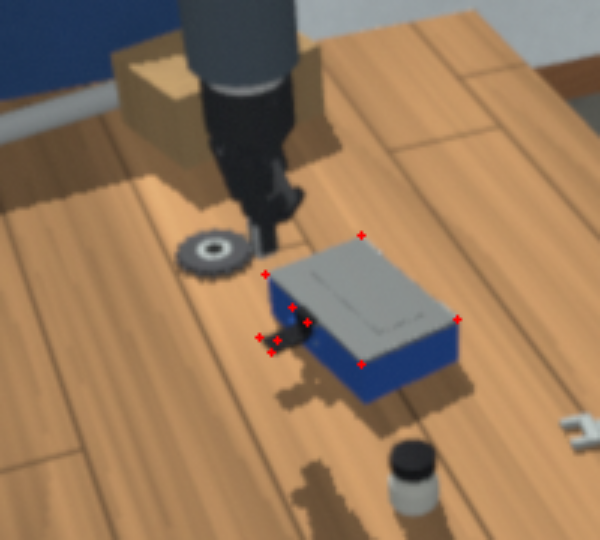

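```bash
python3 - <<'E'
from h import *
s,R=tool(); c=optics.camera_info("wrist"); C=-c["R"].T@c["t"]; print(C, R.inv().apply(C-s["position"]))
a=np.radians(12.4);ex=np.array([np.cos(a),np.sin(a)]);ey=np.array([-ex[1],ex[0]])
p=np.array([555,236.5])-94*ex-2.5*ey; print(p, delta([*(p-1*ex),60],a))
E
```

```text
[539.69958825 232.33020535 282.66917583] [  80.57132801    1.50626397 -132.44456807]
[463.72964415 213.87319855] (array([0.0013, 0.0032, 0.0902]), np.float64(0.0008), array([460.7353993 , 216.47697261, 150.19690245]))
```

Emit:
{"api": "play_rows", "payload": {
  "moves": [
    [0.0013,0.0032,0.05,0,0],
    [0.0013,0.0032,0.09,0,0],
    [0.0013,0.0032,0.09,0,0],
    [0.0013,0.0032,0.09,0,0]
  ]
}}

```text
t: 2.85
position: [463.7, 214.4, 61.9]
tool_rot: [-0.0, 0.994, 0.109, 0.001]
contact_force: [0.3, 0.6, -0.8]
gripper_width: 0.2
```

```bash
python3 - <<'E'
from h import *
s=state();print(s["position"],s["contact_force"])
im=optics.grab_frame("wrist"); cv2.imwrite("pics/w2.png",im[:,:,::-1])
im=optics.grab_frame("side")
cv2.imwrite("pics/s2.png",cv2.resize(im[100:220,180:320],None,fx=4,fy=4,interpolation=2)[:,:,::-1])
E
```

```text
[463.74259765 214.4012956   61.86267823] [ 0.32559203  0.56410123 -0.76689131]
```

View pics/w2.png

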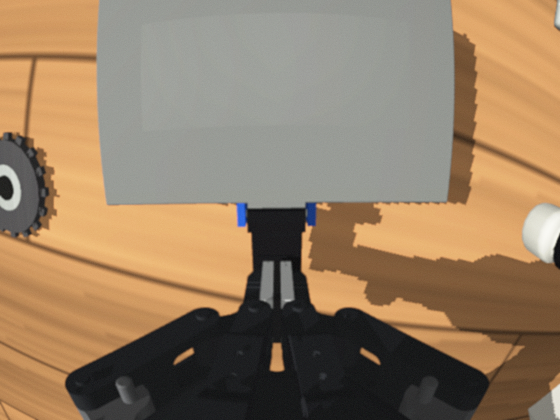

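View pics/s2.png

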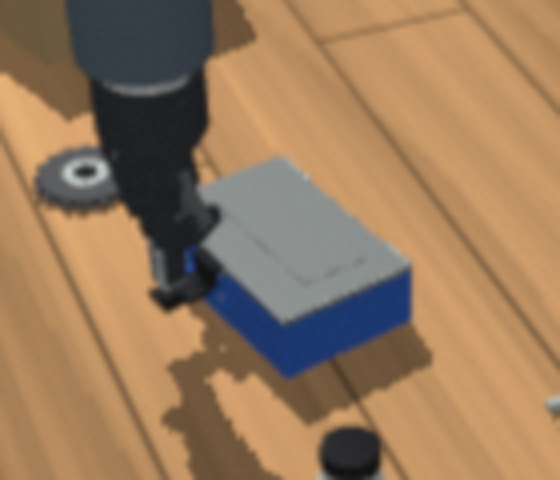

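Emit:
{"api": "play_rows", "payload": {
  "moves": [
    [0,0,0.006,0,0],
    [0,0,0.01,0,0],
    [0,0,0.013,0,0],
    [0,0,0.016,0,0],
    [0,0,0.017,0,0],
    [0,0,0.017,0,0],
    [0,0,0.017,0,0]
  ]
}}

```text
t: 3.82
position: [463.8, 214.7, 45.4]
tool_rot: [-0.001, 0.994, 0.109, 0.002]
contact_force: [-3.6, 0.3, 5.5]
gripper_width: -0.1
```

```bash
python3 - <<'E'
from h import *
s=state();print(s["position"],s["contact_force"])
im=optics.grab_frame("wrist"); cv2.imwrite("pics/w3.png",im[:,:,::-1])
E
```

```text
[463.78231363 214.71812079  45.41458519] [-3.57372195  0.32614891  5.50257532]
```

View pics/w3.png

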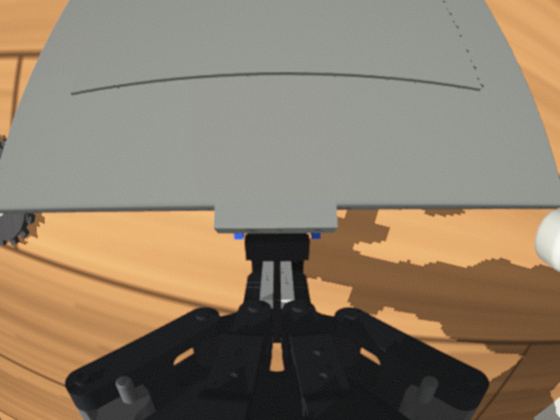

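Emit:
{"api": "play_rows", "payload": {
  "moves": [
    [0,0,-0.01,0,0],
    [-0.004,0,-0.025,0,0],
    [-0.004,0,-0.045,0,0],
    [0.008,0,-0.058,0,0],
    [0.02,0,-0.058,0,0],
    [0.02,0,-0.058,0,0],
    [0.02,0,-0.058,0,0]
  ]
}}

```text
t: 4.75
position: [482.5, 218.5, 102.7]
tool_rot: [-0.001, 0.994, 0.108, 0.001]
contact_force: [-1.2, -0.5, -0.3]
gripper_width: 0.3
```

```bash
python3 - <<'E'
from h import *
s=state();print(s["position"],s["contact_force"])
im=optics.grab_frame("wrist"); cv2.imwrite("pics/w4.png",im[:,:,::-1])
im=optics.grab_frame("side")
cv2.imwrite("pics/s4.png",cv2.resize(im[100:220,180:320],None,fx=4,fy=4,interpolation=2)[:,:,::-1])
a=np.radians(12.4);ex=np.array([np.cos(a),np.sin(a)]);ey=np.array([-ex[1],ex[0]])
C=np.array([555,236.5])-2.5*ey; d=s["position"][:2]-C; print(d@ex,d@ey)
E
```

```text
[482.48090419 218.47128674 102.65624682] [-1.18877092 -0.50444556 -0.26620586]
-74.6987921658304 0.46426730668054617
```

View pics/w4.png

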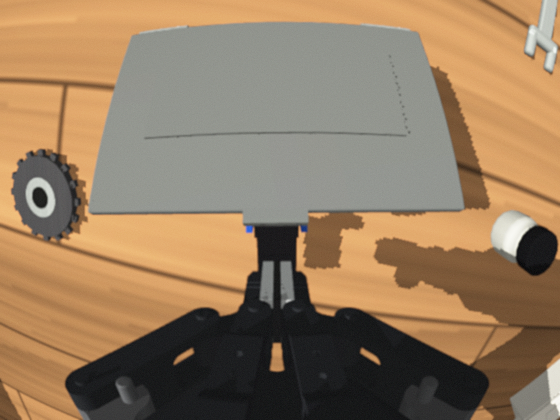

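View pics/s4.png

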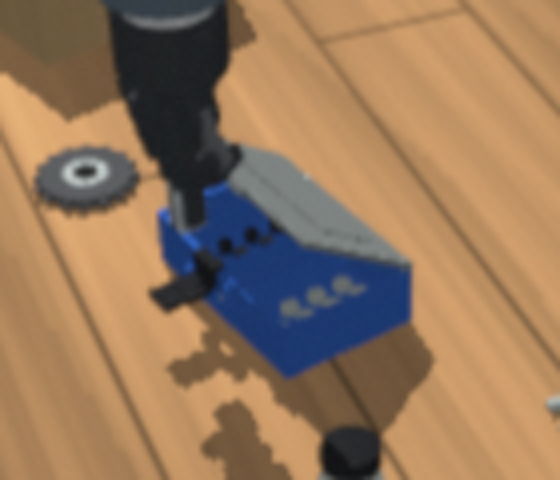

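Emit:
{"api": "play_rows", "payload": {
  "moves": [
    [0.015,0,0,0,0],
    [0.024,0,0,0,0],
    [0.03,0,-0.006,0,0],
    [0.035,0,-0.013,0,0],
    [0.041,0,-0.019,0,0],
    [0.047,0,-0.025,0,0],
    [0.055,0,-0.03,0,0],
    [0.062,0,-0.035,0,0],
    [0.07,0,-0.039,0,0],
    [0.077,0,-0.042,0,0],
    [0.077,0,-0.042,0,0]
  ]
}}

```text
t: 6.22
position: [558.3, 235.3, 145.1]
tool_rot: [-0.001, 0.994, 0.109, 0.001]
contact_force: [-0.4, -0.3, 0.3]
gripper_width: -0.2
```

```bash
python3 - <<'E'
from h import *
s=state();print(s["position"],s["contact_force"])
im=optics.grab_frame("wrist"); cv2.imwrite("pics/w5.png",im[:,:,::-1])
im=optics.grab_frame("side")
cv2.imwrite("pics/s5.png",cv2.resize(im[80:220,180:320],None,fx=4,fy=4,interpolation=2)[:,:,::-1])
a=np.radians(12.4);ex=np.array([np.cos(a),np.sin(a)]);ey=np.array([-ex[1],ex[0]])
C=np.array([555,236.5])-2.5*ey; d=s["position"][:2]-C; print(d@ex,d@ey)
E
```

```text
[558.27465846 235.2638061  145.1412756 ] [-0.39067491 -0.27564429  0.31539826]
2.932813637761098 0.5894588340508148
```

View pics/w5.png

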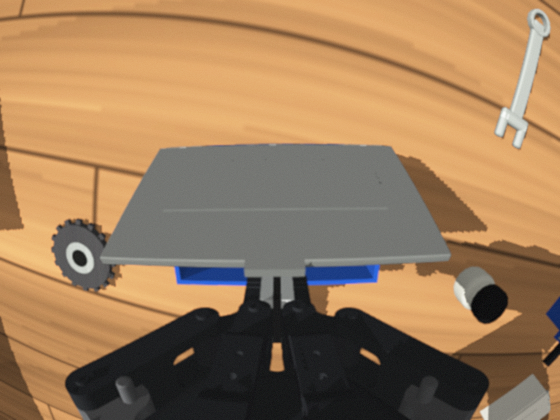

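View pics/s5.png

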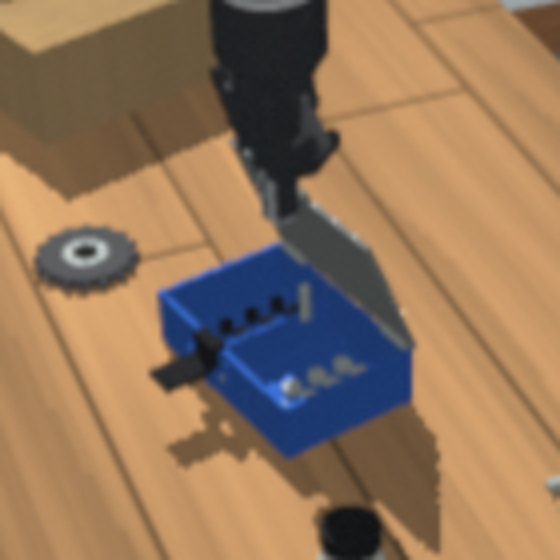

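Emit:
{"api": "play_rows", "payload": {
  "moves": [
    [0.008,0,-0.003,0,0],
    [0.016,0,-0.005,0,0],
    [0.025,0,-0.007,0,0],
    [0.033,0,-0.008,0,0],
    [0.044,0,-0.008,0,0],
    [0.054,0,-0.007,0,0],
    [0.06,0,-0.005,0,0],
    [0.066,0,-0.004,0,0],
    [0.066,0,-0.004,0,0],
    [0.066,0,-0.004,0,0]
  ]
}}

```text
t: 7.58
position: [621.9, 249.3, 149.1]
tool_rot: [-0.001, 0.994, 0.109, 0.001]
contact_force: [0.6, -0.2, 0.3]
gripper_width: -0.3
```

```bash
python3 - <<'E'
from h import *
s=state();print(s["position"],s["contact_force"])
im=optics.grab_frame("wrist"); cv2.imwrite("pics/w6.png",im[:,:,::-1])
im=optics.grab_frame("side")
cv2.imwrite("pics/s6.png",cv2.resize(im[80:220,180:320],None,fx=4,fy=4,interpolation=2)[:,:,::-1])
E
```

```text
[621.88451333 249.33619424 149.12791216] [ 0.5859892  -0.2148044   0.32218469]
```

View pics/s6.png

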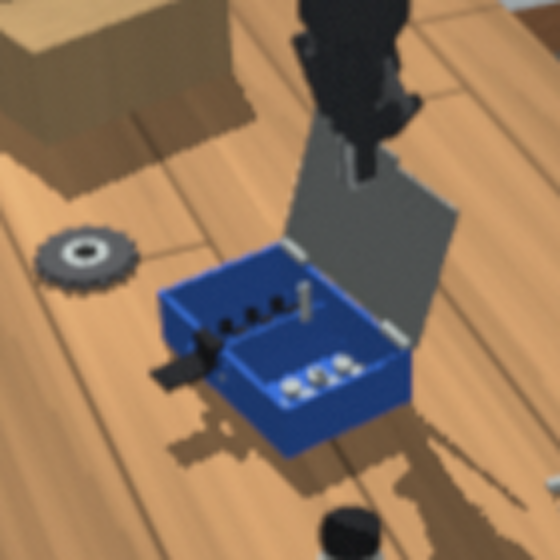

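View pics/w6.png

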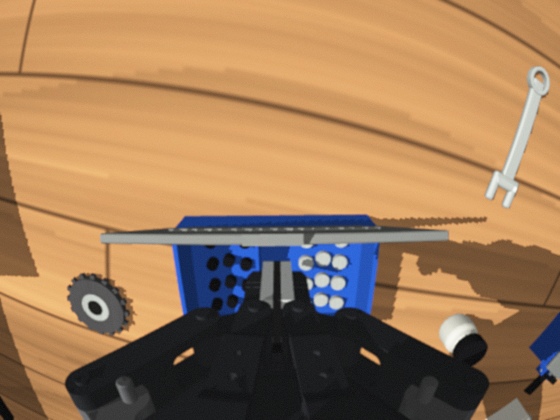

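Emit:
{"api": "play_rows", "payload": {
  "moves": [
    [-0.02,0,0,0,0],
    [-0.06,0,-0.02,0,0],
    [-0.12,0,-0.06,0,0],
    [-0.18,0,-0.08,0,0],
    [-0.24,0,-0.08,0,0],
    [-0.24,0,-0.08,0,0],
    [-0.24,0,-0.08,0,0],
    [-0.24,0,-0.08,0,0]
  ]
}}

```text
t: 8.68
position: [388.2, 197.7, 228.6]
tool_rot: [-0.001, 0.994, 0.109, 0.001]
contact_force: [-0.3, 0.8, -0.0]
gripper_width: -0.2
```

```bash
python3 - <<'E'
from h import *
s=state();print(s["position"],s["contact_force"])
a=np.radians(12.4);C=np.array([555,236.5]);ex=np.array([np.cos(a),np.sin(a)]);ey=np.array([-ex[1],ex[0]]);C=C-2.5*ey
for cam,(r0,r1,c0,c1) in {"side":(80,220,180,320),"top":(140,260,110,260)}.items():
    im=optics.grab_frame(cam).copy(); cv2.imwrite(f"pics/{cam}_full7.png",im[:,:,::-1])
    c=optics.camera_info(cam); z=cv2.resize(im[r0:r1,c0:c1],None,fx=4,fy=4,interpolation=2)
    for th,col in((1.57,(255,0,0)),(1.9,(0,255,0))):
        X=[np.r_[C+(55-110*np.cos(th))*ex+y*ey,46+110*np.sin(th)] for y in(85,-85)]+[np.r_[C+x*ex+y*ey,46] for x,y in((55,-85),(55,85),(-55,85),(-55,-85))]
        for u in proj(c,X): cv2.circle(z,tuple(int(v) for v in (u-[c0,r0]+.5)*4),3,col,-1)
    cv2.imwrite(f"pics/{cam}7.png",z[:,:,::-1])
E
```

```text
[388.18974865 197.71190815 228.59045374] [-0.28523193  0.77151667 -0.03686043]
```

View pics/side7.png

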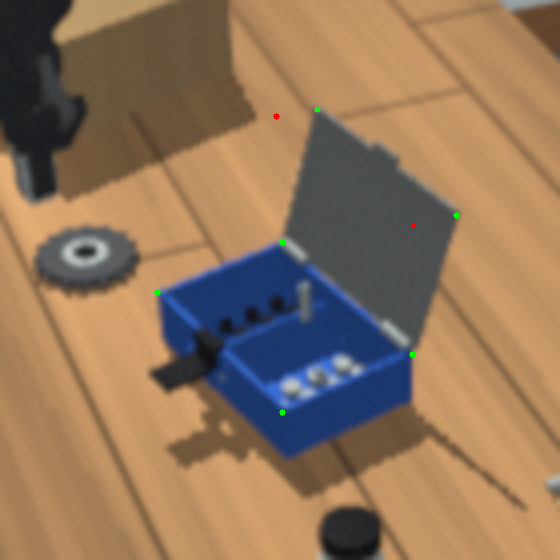

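View pics/top7.png

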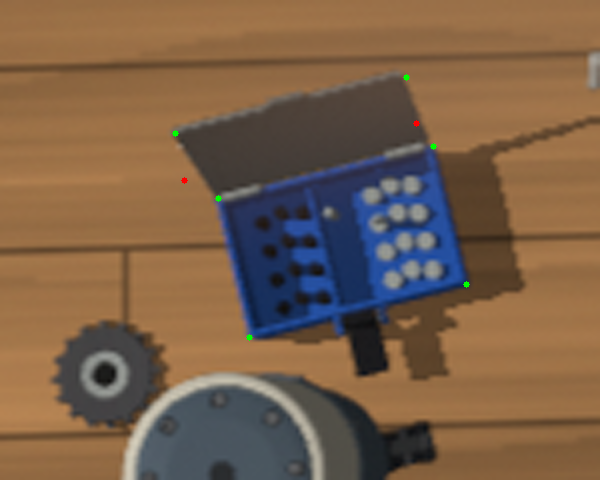

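View pics/side_full7.png

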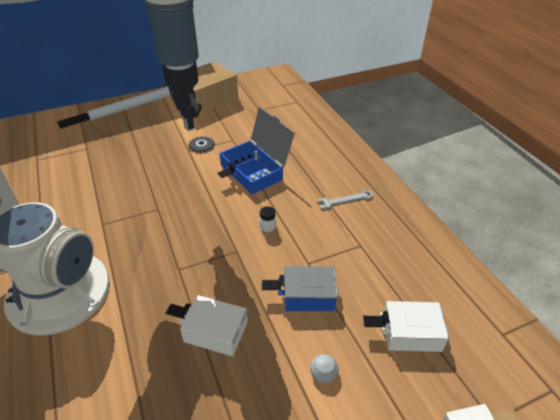

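The lid's corners match the 1.9 rad prediction (green dots) in both views. The narrow case is still shut and nothing else has moved.

```bash
python3 -c "
from station import workorder
print(workorder.hand_in())"
```

```text
the job is handed in; nothing more can be done
None
```

The wider case's lid is now fully open, resting on its stop. I pressed its release tab with the closed fingertips at about 5.5 N. The lid sprang up by itself. I then pushed its front edge in an arc past upright and back to the stop, and pulled the arm clear. I handed the job in at about 8.8 s on the robot's clock.

- **Lid angle:** in the side and top pictures the lid's corners sit on the positions predicted for 1.9 rad, well away from those for upright.
- **Case position:** the wider case's rim still matches the pose I measured at the start to within about 2 mm. A correction of about 2.5 mm from the wrist view is included in that pose.
- **Everything else:** in the last side picture the narrow blue case is still shut. It, the white look-alikes, pot, spanner, bell and sprocket are all at the pixels where they started.
- **Contact:** the wrist force was near zero after the arm pulled back, so the robot was touching nothing.
- **Failed checks:** no check failed. The first pose from the top and side cameras was about 3 mm off sideways compared with the wrist view, and I corrected that before pressing. During the press the wrist sensor also read a sideways force of 3.6 N, but the case did not visibly move.

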